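# Put the scale weights back in their block

## Task

The scale has been checked: put the four round, knobbed brass weights scattered on the counter back into the wooden weight block, each standing upright in the pocket made for its size, the largest weight in the largest pocket and so on down to the smallest. Set them down gently, do not drop them, and leave the hexagonal weight, the steelyard poise, the counter bell and the tea cup where they stand.

Things in the scene. Friction and masses are not known exactly. Their poses are not given: they have to be found in the camera images.
- weight_500: the largest of the four knobbed brass weights (500 g), standing upright: a plain round cylinder 41 mm in diameter and 41 mm high, with a thin neck and a round knob (25 mm across) on top, 66 mm high over all; the body below the knob is the easiest part to grip. Origin at the centre of its underside, z up.
- weight_200: the second largest of the four knobbed brass weights (200 g), standing upright: a plain round cylinder 30 mm in diameter and 30 mm high, with a thin neck and a round knob (18 mm across) on top, 48 mm high over all; the body below the knob is the easiest part to grip. Origin at the centre of its underside, z up.
- weight_100: the third largest of the four knobbed brass weights (100 g), standing upright: a plain round cylinder 24 mm in diameter and 24 mm high, with a thin neck and a round knob (14 mm across) on top, 38 mm high over all; the body below the knob is the easiest part to grip. Origin at the centre of its underside, z up.
- weight_50: the smallest of the four knobbed brass weights (50 g), standing upright: a plain round cylinder 19 mm in diameter and 19 mm high, with a thin neck and a round knob (11 mm across) on top, 30 mm high over all; the body below the knob is the easiest part to grip. Origin at the centre of its underside, z up.
- block: dark wooden block, fixed to the counter, turned any way round: 208 (x) x 72 (y) x 14 mm high. Origin at the centre of its underside. One row of square pockets along its x at y = 0, 8 mm deep, floors 6 mm above the counter: 57 mm square at x = -70 mm (largest weight), 46 mm at x = -13.5 mm (second), 40 mm at x = +34.5 mm (third), 35 mm at x = +77 mm (smallest). An open ledger 14 mm high lies across the counter from it.
- hex_weight: look-alike: flat hexagonal brass weight without a knob, 38 mm across flats, 20 mm high; it belongs to another set. Origin at the centre of its underside.
- poise: look-alike: brass poise of a hand steelyard, a round drum 34 mm across with rounded-off shoulders, 29 mm high, with an upright wire loop on top (19 mm wide along its y, up to 48 mm above the counter). Origin at the centre of its underside.
- bell: look-alike: brass counter bell, a dome 62 mm across on a black foot 66 mm across, with a small push button on top, 45 mm high over all. Origin at the centre of its underside.
- teacup: white lidded tea cup with a blue band, 72 mm across its lid, 70 mm high. Origin at the centre of its underside.
There are look-alikes about, which are no part of the job. What is shaped like the weight_50 but green or purple is not meant.

How it is judged:
At the end, for the whole second after the job is handed in: Each knobbed weight stands upright (within 0.1 rad), at rest, on the floor of its own pocket (within 10 mm of its centre along each axis of the block, underside 3 to 9 mm above the block's); the hexagonal weight, poise, bell and tea cup are within 2 cm of where they began (x of weight_500 in the frame of block between -0.08 and -0.06 m and y of weight_500 in the frame of block between -0.01 and 0.01 m and z of weight_500 in the frame of block between 0.003 and 0.009 m and angle between each of weight_500, weight_200, weight_100, weight_50's own z axis and vertical below 0.1 rad and linear speed of each of weight_500, weight_200, weight_100, weight_50 below 0.02 m/s and x of weight_200 in the frame of block between -0.0235 and -0.0035 m and y of weight_200 in the frame of block between -0.01 and 0.01 m and z of weight_200 in the frame of block between 0.003 and 0.009 m and x of weight_100 in the frame of block between 0.0245 and 0.0445 m and y of weight_100 in the frame of block between -0.01 and 0.01 m and z of weight_100 in the frame of block between 0.003 and 0.009 m and x of weight_50 in the frame of block between 0.067 and 0.087 m and y of weight_50 in the frame of block between -0.01 and 0.01 m and z of weight_50 in the frame of block between 0.003 and 0.009 m and distance of each of hex_weight, poise, bell, teacup from where it was at the start of the episode below 0.02 m); the robot touches nothing.
It fails at once if the hexagonal weight is disturbed (moved more than 2 cm, or tipped) (distance of hex_weight from where it was at the start of the episode above 0.02 m or angle between hex_weight's own z axis and vertical above 0.35 rad).
It fails at once if the steelyard poise is disturbed (moved more than 2 cm, or tipped) (distance of poise from where it was at the start of the episode above 0.02 m or angle between poise's own z axis and vertical above 0.35 rad).
It fails at once if the counter bell is disturbed (moved more than 2 cm, or tipped) (distance of bell from where it was at the start of the episode above 0.02 m or angle between bell's own z axis and vertical above 0.35 rad).
It fails at once if the tea cup is disturbed (moved more than 2 cm, or tipped) (distance of teacup from where it was at the start of the episode above 0.02 m or angle between teacup's own z axis and vertical above 0.35 rad).
It fails at once if a weight is dropped (falls freely from more than about 2 cm) ((contact force between weight_500 and the fingers below 0.05 N and linear speed of weight_500 above 0.6 m/s) or (contact force between weight_200 and the fingers below 0.05 N and linear speed of weight_200 above 0.6 m/s) or (contact force between weight_100 and the fingers below 0.05 N and linear speed of weight_100 above 0.6 m/s) or (contact force between weight_50 and the fingers below 0.05 N and linear speed of weight_50 above 0.6 m/s)).
It also fails if it takes over 106 s, if anything falls off the work surface, if the arm or the gripper's body presses on something with over 40 N, if the wrist force passes 120 N, or if a joint passes its speed limit or range.

## Robot

A 6-joint arm with a two-finger parallel gripper is mounted at the origin on the work surface. World frame = base frame: x ahead of the robot, y to its left, z up, the work surface at z = 0. Lengths are in m, angles in rad, forces in N, time in s.
With the tool pointing down it reaches from about 0.225 to 0.725 m from the base axis. Payload 3.1 kg.
Tool frame: the origin (TCP) lies at the centre of the arm's flange, where the gripper is bolted on; the fingertips stand 173 mm ahead of it and the grasp point (between the pads) lies 155 mm ahead of it (manip.grip_depth is the distance from the TCP to the grasp point, in m); z points along the fingers, y is the line along which they close (so a half turn about z gives the same grasp; the last joint's range is limited). The gripper opens to 85 mm and grips with 20 to 120 N. Pads are 22 mm wide; open, the fingers measure 114 mm over their backs; the gripper's body (76 mm by 85 mm) begins 54 mm behind the grasp point. The pads swing forward as they close: fully open they stand 13 mm farther back than shut.
Start: joints at [-1.23, 0.048, 0.099, 1.622, 0, 1.443], TCP at [0.237, -0.468, 0.405] pointing down, gripper open.
Joint ranges: [-2.91, 2.91], [-0.99, 1.94], [-1.21, 1.42], [-2.12, 2.29], [-1.49, 1.47], [-3.14, 3.14]. Speed limits (rad/s): [2.79, 2.79, 3.14, 3.14, 3.14, 3.14].

## Interface

Orientations are given as a rotation vector (axis times angle).
In Python, from plant import manip gives the robot as it stands.
- The arm moves only by the shell command python3 -m jog 'ROWS' [FORCE]. ROWS is JSON, a list of rows, each a list of 7 numbers: the shift along the tool's x, y, z in cm, then the turn, a rotation vector about the tool's x, y, z in rad, then the finger opening in cm, from 0 to 8.54. A call has 1 to 8 rows; each row is the pose to reach, as a shift and turn from the pose commanded when the call began, along the tool's axes at that moment; what a row does not reach only later rows make up. A row lasts 1/10 s, in which the tool goes at most 50 mm and 8.59 degrees, less where a joint would pass 70% of its speed; a pose out of reach is approached as far as the arm can. A call with a gripper value outside its range is refused whole. The fingers move at their own pace and stop on an object; FORCE is the grip in N (left out, the last holds). Time passes only in rows, so rows that repeat a pose let the fingers close. It gives the time, the measured TCP pose, the force, the opening and the grip force at its end, in the units of the state.
- manip.get_obs(): the state, without advancing time (a new reading comes with each control period).
- manip.snapshot(name): name is "scene" or "top"; returns a dict with "color" (480x640x3 uint8, blue, green, red), "mtx" (3x3 intrinsics, pixels), "cam_to_world" (4x4, takes a point from camera to world coordinates). Camera axes: x right, y down, z forward; pixel columns grow to the right and rows downward; lengths in m; the calibration is good to about 2 mm. A picture is of the moment at which its call begins. There is no depth.
- manip.close_job(): hands the job in; it is judged then, once.
Trained networks look in the newest picture that a camera, given by its name, has taken for a name from the list of things; names that differ only in an ending like _2 or _b are one class to them, and where a whole thing is asked for, a point or a joint stands for the part that bears it (a point fixed in the world has none). Each returns a list of dicts, best first, with "p" (0 to 1); they miss things now and then, are a little off and sometimes report something else, mostly with a low value. They report only what shows in the picture. A call takes as long as a camera call. They do not tell look-alikes from the thing itself.
- manip.boxes_of(name, camera): "rect" ([left, top, right, bottom] in pixels, round what is visible of it).
- manip.place_of(name, camera): "at" ([row, column] in pixels: a listed point, or the origin of a listed thing).
The state is a dict: "t": time; "joint_positions": joint angles; "qvel": joint speeds; "joint_efforts": joint torques, N m; "ee_pos": TCP position; "orientation": TCP orientation; "contact_force": force on the tool from outside, world axes, zero at the start; "moment": the same for the moment, N m; "grip_width": finger opening in m; "finger_force": force on a finger pad.
Only numpy, scipy, OpenCV 4.12 (cv2) and the standard library are available. Lean on these libraries where they do the work, as an engineer would, in place of code of your own. Each camera call takes 0.05 s, during which the arm holds its last target. There are 200 camera calls.

## Working session

There is one attempt and no reset: what is moved stays moved. The work goes in short steps, Python scripts to look and compute and a shell command to move; the robot and the scene stay as the last step left them, time stands still between calls to the robot, and variables do not carry over. Pictures are saved under pics/ and viewed, at most 14 in all, crops included, and the job is handed in when it is done.

```bash
mkdir -p pics; cat > h.py <<'E'
import numpy as np, cv2
from plant import manip
def ray(s,px):
    d=np.linalg.inv(s['mtx'])@[px[0],px[1],1.]; T=np.array(s['cam_to_world'])
    return T[:3,3],T[:3,:3]@d
def onz(s,px,z):
    o,d=ray(s,px); return o+d*(z-o[2])/d[2]
def proj(s,p):
    T=np.linalg.inv(np.array(s['cam_to_world'])); c=T[:3,:3]@np.array(p)+T[:3,3]; u=s['mtx']@c; return u[:2]/u[2]
def tri(rays):
    A=np.zeros((3,3));b=np.zeros(3)
    for o,d in rays:
        d=d/np.linalg.norm(d);P=np.eye(3)-np.outer(d,d);A+=P;b+=P@o
    x=np.linalg.solve(A,b)
    return x
E
python3 - <<'E'
from h import *
o=manip.get_obs();print(o['ee_pos'],o['orientation'],o['grip_width'],o['t'])
names="weight_500 weight_200 weight_100 weight_50 block hex_weight poise bell teacup".split()
S={}
for c in("scene","top"):
    s=S[c]=manip.snapshot(c);cv2.imwrite(f"pics/{c}0.png",s['color']);print(c,np.round(s['cam_to_world'],3).tolist(),np.round(s['mtx'],0).tolist())
    for n in names:
        for r in manip.place_of(n,c)[:5]:
            if r['p']>.2: print(n,np.round(r['at']),round(r['p'],2),np.round(onz(s,r['at'][::-1],0.006 if n=='x' else 0.)[:2],3))
E
```

```text
[ 0.23713893 -0.46816252  0.40353252] [-3.05343317e+00 -7.29206439e-01  3.87724492e-04] 0.08532757473467888 0.0
scene [[-0.823, 0.458, -0.336, 0.859], [0.568, 0.667, -0.482, 0.398], [0.004, -0.588, -0.809, 0.735], [0.0, 0.0, 0.0, 1.0]] [[572.0, 0.0, 320.0], [0.0, 572.0, 238.0], [0.0, 0.0, 1.0]]
weight_500 [194. 373.] 0.88 [ 0.427 -0.065]
weight_500 [267. 252.] 0.64 [ 0.671 -0.055]
weight_500 [322. 302.] 0.64 [0.659 0.067]
weight_500 [292. 322.] 0.63 [0.607 0.043]
weight_500 [314. 392.] 0.56 [0.544 0.131]
weight_200 [194. 373.] 0.88 [ 0.427 -0.065]
weight_200 [267. 252.] 0.64 [ 0.671 -0.055]
weight_200 [322. 302.] 0.64 [0.659 0.067]
weight_200 [292. 322.] 0.63 [0.607 0.043]
weight_200 [314. 392.] 0.56 [0.544 0.131]
weight_100 [194. 373.] 0.88 [ 0.427 -0.065]
weight_100 [267. 252.] 0.64 [ 0.671 -0.055]
weight_100 [322. 302.] 0.64 [0.659 0.067]
weight_100 [292. 322.] 0.63 [0.607 0.043]
weight_100 [314. 392.] 0.56 [0.544 0.131]
weight_50 [194. 373.] 0.88 [ 0.427 -0.065]
weight_50 [267. 252.] 0.64 [ 0.671 -0.055]
weight_50 [322. 302.] 0.64 [0.659 0.067]
weight_50 [292. 322.] 0.63 [0.607 0
[... 837 characters left out ...]
.556 0.062]
weight_100 [324. 375.] 0.87 [ 0.427 -0.066]
weight_100 [172. 363.] 0.84 [ 0.676 -0.051]
weight_100 [178. 293.] 0.64 [0.667 0.065]
weight_100 [250. 251.] 0.59 [0.546 0.132]
weight_100 [244. 295.] 0.57 [0.556 0.062]
weight_50 [324. 375.] 0.87 [ 0.427 -0.066]
weight_50 [172. 363.] 0.84 [ 0.676 -0.051]
weight_50 [178. 293.] 0.64 [0.667 0.065]
weight_50 [250. 251.] 0.59 [0.546 0.132]
weight_50 [244. 295.] 0.57 [0.556 0.062]
block [309. 181.] 0.68 [0.453 0.243]
hex_weight [168. 233.] 0.86 [0.684 0.165]
poise [177. 445.] 0.86 [ 0.665 -0.186]
bell [249. 366.] 0.84 [ 0.546 -0.053]
bell [245. 295.] 0.66 [0.554 0.061]
bell [315. 310.] 0.53 [0.442 0.036]
teacup [315. 308.] 0.92 [0.441 0.04 ]
```

View pics/top0.png

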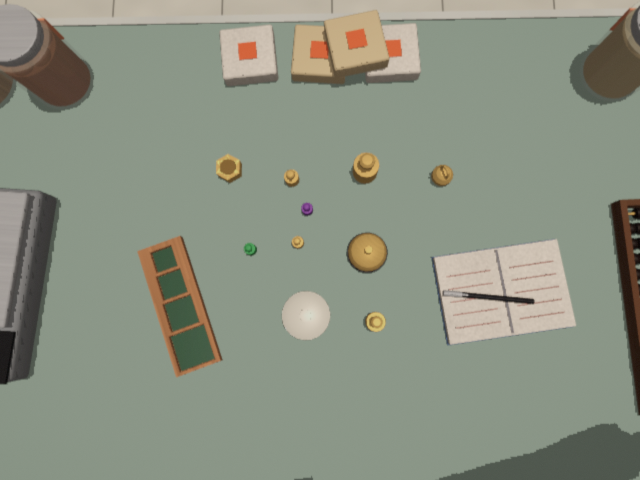

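View pics/scene0.png

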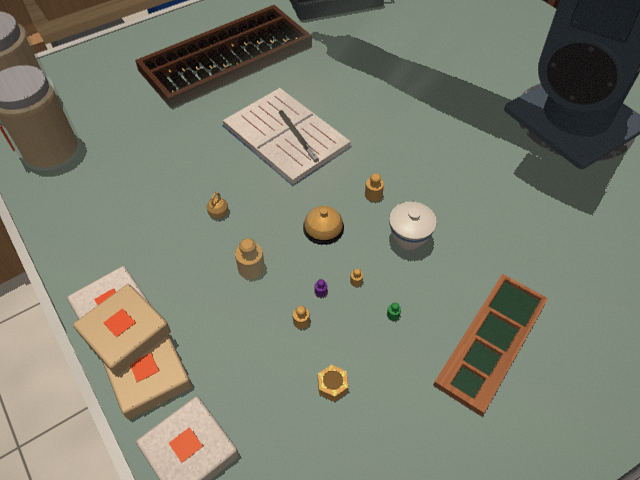

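Top picture: brass knobbed candidates are at about (366,165), (375,322), (291,177) and (297,242). By size these are the 500, 200, 100 and 50. The look-alikes are purple (307,209), green (250,249), hex (228,167), poise (443,175), bell (367,252) and cup (306,315). The block is at (180,305) with its large pocket towards the robot. Next I fit models to silhouettes in both views.

```bash
cat >> h.py <<'E'
from scipy.optimize import minimize
def circ(x,y,z,r): a=np.linspace(0,2*np.pi,24,endpoint=False); return [(x+r*np.cos(t),y+r*np.sin(t),z) for t in a]
def weight_parts(p,D):   # body and knob of a weight of diameter D (m)
    x,y,z=p; k=.3*D; top=z+(1.6*D)
    return [circ(x,y,z,D/2)+circ(x,y,z+D,D/2), sum([circ(x,y,top-k+k*np.sin(e),k*np.cos(e)) for e in np.linspace(-1.5,1.5,7)],[])]
def block_parts(p):
    x,y,w,z=p; c,s_=np.cos(w),np.sin(w)
    return [[(x+c*a-s_*b,y+s_*a+c*b,h) for a in(-.104,.104) for b in(-.036,.036) for h in(z-.014,z)]]
K=4
def draw(s,parts,win):
    m=np.zeros(((win[3]-win[1])*K,(win[2]-win[0])*K),np.uint8)
    for P in parts:
        q=np.array([(proj(s,v)-win[:2]+.5)*K*16 for v in P]); cv2.fillConvexPoly(m,cv2.convexHull(q.astype(np.int32).reshape(-1,1,2)),255,shift=4)
    return m
def mask(s,win,kind):
    im=cv2.resize(s['color'][win[1]:win[3],win[0]:win[2]],None,fx=K,fy=K,interpolation=cv2.INTER_LINEAR)
    h,sa,v=cv2.split(cv2.cvtColor(im,cv2.COLOR_BGR2HSV)); b,g,r=[c.astype(int) for c in cv2.split(im)]
    if kind=='brass': return ((r-b>35)*255).astype(np.uint8)
    m=((r-b>25)|(v<70))*255
    return cv2.morphologyEx(m.astype(np.uint8),cv2.MORPH_CLOSE,np.ones((9,9)))
def fit(views,f,p0,kind,wins,step):
    ms=[mask(s,w,kind) for s,w in zip(views,wins)]
    def cost(p):
        return sum(np.mean(draw(s,f(p),w)!=m)*m.size/max(1,(m>0).sum()) for s,w,m in zip(views,wins,ms))
    p0=np.array(p0,float); sim=np.vstack([p0]+[p0+np.eye(len(p0))[i]*step[i] for i in range(len(p0))])
    r=minimize(cost,p0,method='Nelder-Mead',options=dict(initial_simplex=sim,xatol=1e-4,fatol=1e-4)); return r.x,r.fun
def window(s,parts,pad):
    q=np.array([proj(s,v) for P in parts for v in P]); a=q.min(0)-pad;b=q.max(0)+pad
    return [int(max(0,a[0])),int(max(0,a[1])),int(min(640,b[0])),int(min(480,b[1]))]
E
cat > m.py <<'E'
from h import *
S=[manip.snapshot(c) for c in("top","scene")]
W={500:(.041,.674,-.053),200:(.030,.427,-.066),100:(.024,.665,.066),50:(.019,.556,.062)}
tiles=[]
for n,(D,x,y) in W.items():
    f=lambda p:weight_parts(p,D); w=[window(s,f((x,y,0)),6) for s in S]
    p,c=fit(S,f,(x,y,0),'brass',w,(.006,.006,.006)); print(n,np.round(p,4),round(c,3),*[np.round(proj(s,p)) for s in S])
    for s,ww in zip(S,w):
        im=cv2.resize(s['color'][ww[1]:ww[3],ww[0]:ww[2]],None,fx=K,fy=K)
        cs,_=cv2.findContours(draw(s,f(p),ww),0,1); cv2.drawContours(im,cs,-1,(0,0,255),1); tiles.append(im)
w=[(130,225,230,385),(425,265,555,420)]
p,c=fit(S,block_parts,(.453,.243,1.84,.014),'b',w,(.01,.01,.08,.008)); print('block',np.round(p,4),round(c,3))
B=p; c_,s_=np.cos(p[2]),np.sin(p[2])
for s,ww in zip(S,w):
    im=cv2.resize(s['color'][ww[1]:ww[3],ww[0]:ww[2]],None,fx=3,fy=3)
    im2=cv2.resize(im,((ww[2]-ww[0])*K,(ww[3]-ww[1])*K))
    cs,_=cv2.findContours(draw(s,block_parts(p),ww),0,1); cv2.drawContours(im2,cs,-1,(0,0,255),1)
    for a,h in((-.070,.0285),(-.0135,.023),(.0345,.02),(.077,.0175)):
        q=[((proj(s,(p[0]+c_*(a+i)-s_*j,p[1]+s_*(a+i)+c_*j,p[3]))-ww[:2]+.5)*K).astype(int) for i,j in((-h,-h),(h,-h),(h,h),(-h,h))]
        cv2.polylines(im2,[np.array(q)],True,(255,0,255),1)
    tiles.append(cv2.resize(im2,None,fx=.6,fy=.6))
C=np.zeros((600,800,3),np.uint8);x=y=0;hr=0
for t in tiles:
    if x+t.shape[1]>800: x=0;y+=hr;hr=0
    t=t[:600-y]; C[y:y+t.shape[0],x:x+t.shape[1]]=t; x+=t.shape[1]+2; hr=max(hr,t.shape[0]+2)
cv2.imwrite('pics/fit0.png',C)
for a in(-.070,-.0135,.0345,.077): print('pocket',a,np.round([B[0]+c_*a,B[1]+s_*a],4))
E
python3 m.py
```

```text
500 [ 0.6734 -0.053   0.0059] 0.283 [364. 172.] [250. 266.]
200 [ 0.4311 -0.063   0.0052] 0.214 [374. 322.] [372. 194.]
100 [0.6612 0.0665 0.0043] 0.261 [292. 180.] [300. 321.]
50 [0.5566 0.0569 0.0048] 0.32 [297. 243.] [355. 281.]
block [0.4309 0.2988 1.9231 0.0427] 2.195
pocket -0.07 [0.4551 0.2331]
pocket -0.0135 [0.4356 0.2862]
pocket 0.0345 [0.419  0.3312]
pocket 0.077 [0.4044 0.3711]
```

View pics/fit0.png

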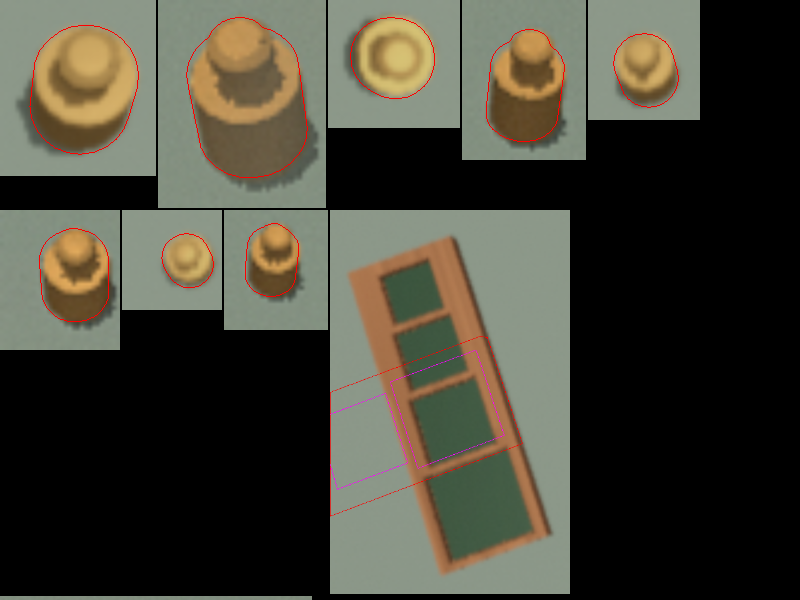

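Weight fits are good (brass-coloured, right sizes, underside within 6 mm of the counter). The block's starting yaw was wrong, since the small end points to +x, so I refit only the block.

```bash
cat > b.py <<'E'
from h import *
S=[manip.snapshot(c) for c in("top","scene")]
w=[(130,225,230,385),(425,265,555,420)];PK=((-.070,.0285),(-.0135,.023),(.0345,.02),(.077,.0175))
p,c=fit(S,block_parts,(.453,.243,.27,.014),'b',w,(.008,.008,.05,.006)); print('block',np.round(p,4),round(c,3))
c_,s_=np.cos(p[2]),np.sin(p[2]);t=[]
for s,ww in zip(S,w):
    im=cv2.resize(s['color'][ww[1]:ww[3],ww[0]:ww[2]],None,fx=K,fy=K)
    cs,_=cv2.findContours(draw(s,block_parts(p),ww),0,1); cv2.drawContours(im,cs,-1,(0,0,255),1)
    for a,h in PK:
        q=[((proj(s,(p[0]+c_*(a+i)-s_*j,p[1]+s_*(a+i)+c_*j,p[3]))-ww[:2]+.5)*K).astype(int) for i,j in((-h,-h),(h,-h),(h,h),(-h,h))]
        cv2.polylines(im,[np.array(q)],True,(255,0,255),1)
    t.append(cv2.resize(im,(395,590)))
cv2.imwrite('pics/fit1.png',np.hstack(t))
for a,h in PK: print('pocket',a,np.round([p[0]+c_*a,p[1]+s_*a],4))
E
python3 b.py
```

```text
block [0.4591 0.244  0.3481 0.0153] 0.913
pocket -0.07 [0.3933 0.2201]
pocket -0.0135 [0.4464 0.2394]
pocket 0.0345 [0.4915 0.2558]
pocket 0.077 [0.5315 0.2703]
```

View pics/fit1.png

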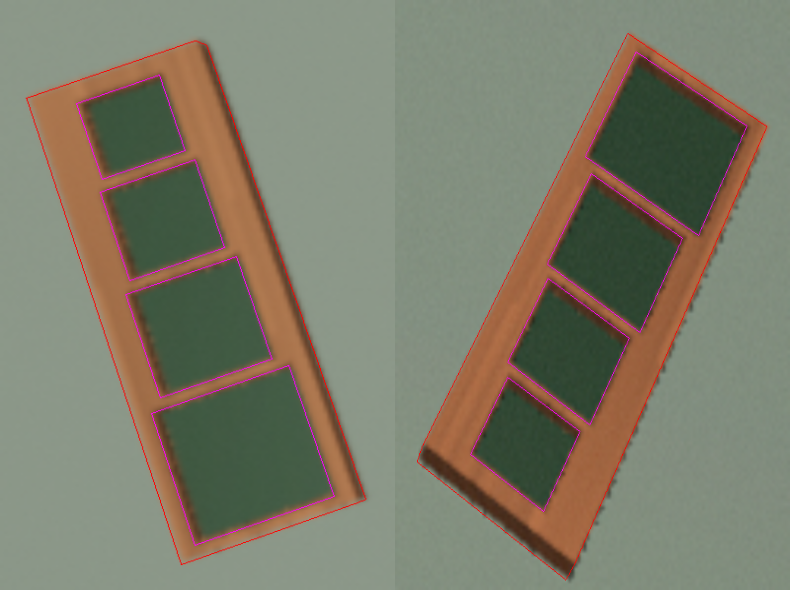

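The block overlay fits both views exactly: yaw 0.348, top 15 mm up. All targets are in hand. I'll keep the fingers closing along the block's short axis, half-turned to stay inside the last joint's range, and start moving towards weight_500.

```bash
cat > go.py <<'E'
# python3 go.py x y z : shift (cm) and turn to reach TCP target with block-aligned yaw
import sys; from h import *; from scipy.spatial.transform import Rotation as R
t=np.array([float(v) for v in sys.argv[1:4]]); o=manip.get_obs()
r=R.from_rotvec(o['orientation']); a=.348+np.pi
g=R.from_matrix(np.array([[np.cos(a),np.sin(a),0],[np.sin(a),-np.cos(a),0],[0,0,-1]]))
print(np.round(100*r.inv().apply(t-o['ee_pos']),2),np.round((r.inv()*g).as_rotvec(),3),np.round(o['ee_pos'],4),round(o['t'],1),'w',round(o['grip_width']*1000,1),'F',np.round(o['contact_force'],1),round(float(np.max(o['finger_force'])),1),'q6',np.round(o['joint_positions'][5],2))
E
python3 -m jog '[[5,-1.5,1,0,0,-0.14,6],[10,-3,2.5,0,0,-0.28,6],[14.5,-4.5,3.5,0,0,-0.42,6],[19,-6,5,0,0,-0.56,6],[23.5,-7.5,6,0,0,-0.70,6],[28,-9,7,0,0,-0.84,6],[33,-10.5,7.5,0,0,-0.98,6],[37.5,-12,8,0,0,-1.12,6]]' 30; python3 go.py .6734 -.053 .29
```

```text
t: 2.0
ee_pos: [0.5168, -0.1921, 0.3246]
orientation: [2.195, 2.248, -0.0]
contact_force: [-0.1, -0.9, -0.1]
grip_width: 0.0597
finger_force: 0.0
[13.53 15.99  3.46] [-0.     0.    -1.895] [ 0.5168 -0.1921  0.3246] 2.0 w 59.7 F [-0.1 -0.9 -0.1] 0.0 q6 1.07
```

```bash
python3 -m jog '[[2,2,0.5,0,0,-0.14,6],[4,4,1,0,0,-0.28,6],[6,6,1.5,0,0,-0.42,6],[8,8,2,0,0,-0.56,6],[10,10,2.5,0,0,-0.70,6],[12,12.5,3,0,0,-0.84,6],[13.5,15,3.4,0,0,-0.98,6],[13.5,16,3.4,0,0,-1.12,6]]'; python3 -m jog '[[0,0,0,0,0,-0.14,6],[0,0,0,0,0,-0.28,6],[0,0,0,0,0,-0.42,6],[0,0,0,0,0,-0.56,6],[0,0,0,0,0,-0.70,6],[0,0,0,0,0,-0.775,6],[0,0,0,0,0,-0.775,6],[0,0,0,0,0,-0.775,6]]' >/dev/null; python3 go.py .6734 -.053 .29; python3 go.py .6734 -.053 .189
```

```text
t: 2.8
ee_pos: [0.6745, -0.0534, 0.2895]
orientation: [-0.661, -3.07, -0.002]
contact_force: [0.2, -0.5, 0.8]
grip_width: 0.0601
finger_force: 0.0
[-0.12  0.27  0.08] [ 0.    -0.    -0.007] [ 0.6732 -0.0559  0.2908] 3.6 w 60.0 F [-0.7  0.   0.5] 0.0 q6 -0.52
[-0.12  0.27 10.18] [ 0.    -0.    -0.007] [ 0.6732 -0.0559  0.2908] 3.6 w 60.0 F [-0.7  0.   0.5] 0.0 q6 -0.52
```

```bash
python3 -m jog '[[-0.1,0.3,2.5,0,0,0,6],[-0.1,0.3,5,0,0,0,6],[-0.1,0.3,7.5,0,0,0,6],[-0.1,0.3,9.3,0,0,0,6],[-0.1,0.3,10.2,0,0,0,6],[-0.1,0.3,10.2,0,0,0,6]]' >/dev/null; python3 go.py .6734 -.053 .188;  python3 -m jog '[[0,0,0,0,0,0,5],[0,0,0,0,0,0,4.5],[0,0,0,0,0,0,4],[0,0,0,0,0,0,3.5],[0,0,0,0,0,0,3.5],[0,0,0,0,0,0,3.5],[0,0,0,0,0,0,3.5]]' 40
```

```text
[-0.09 -0.08 -0.1 ] [ 0.002 -0.003 -0.006] [ 0.6723 -0.0526  0.187 ] 4.2 w 60.1 F [0.  0.9 0. ] 0.0 q6 -0.52
t: 4.9
ee_pos: [0.6738, -0.0527, 0.1911]
orientation: [-0.535, 3.093, -0.001]
contact_force: [-0.6, 1.2, 5.6]
grip_width: 0.0383
finger_force: 41.2
```

```bash
python3 -m jog '[[0,0,-1,0,0,0,3.5],[0,0,-3,0,0,0,3.5],[0,0,-3,0,0,0,3.5],[0,0,-3,0,0,0,3.5]]'; python3 - <<'E'
from h import *
s=manip.snapshot('scene');cv2.imwrite('pics/g1.png',cv2.resize(s['color'][150:350,130:380],None,fx=3,fy=3))
E
```

```text
t: 5.3
ee_pos: [0.673, -0.0529, 0.2183]
orientation: [0.534, -3.095, 0.0]
contact_force: [-1.2, -0.4, -5.2]
grip_width: 0.0383
finger_force: 41.0
```

View pics/g1.png

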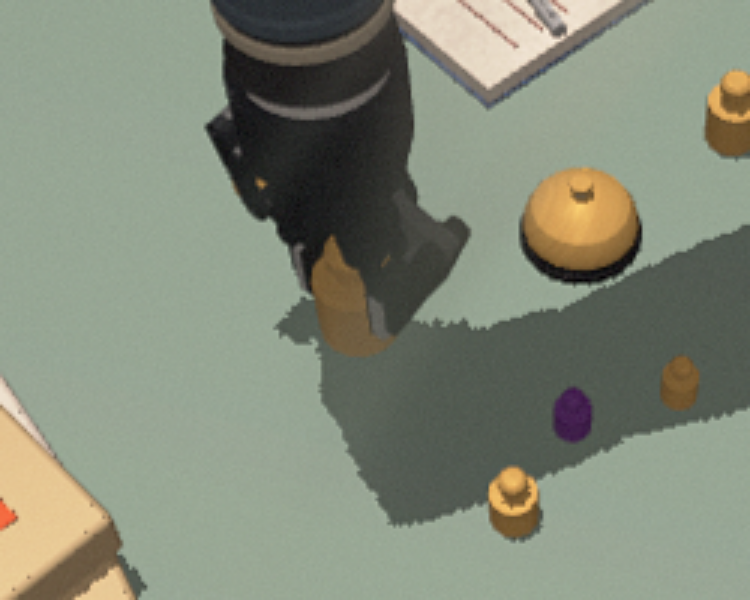

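Weight_500 is held upright (5.2 N load), with about 1 cm of body showing below the fingertips. Moving it over its pocket.

```bash
python3 -m jog '[[0,0,-3,0,0,0,3.5],[0,0,-6,0,0,0,3.5],[0,0,-8,0,0,0,3.5],[0,0,-8,0,0,0,3.5]]' >/dev/null; python3 go.py .3933 .2201 .29
```

```text
[17.29 35.15  1.02] [-0.003  0.005 -0.006] [ 0.674 -0.053  0.302] 5.8 w 38.5 F [ 0.7  0.1 -4.2] 41.7 q6 -0.52
```

```bash
python3 -m jog '[[1,2,0,0,0,0,3.5],[2.5,5,0,0,0,0,3.5],[4.5,9,0,0,0,0,3.5],[6.5,13,0,0,0,0,3.5],[8.5,17,0,0,0,0,3.5],[10.5,21,0,0,0,0,3.5],[12.5,25,0,0,0,0,3.5],[14.5,29,0,0,0,0,3.5]]' >/dev/null; python3 -m jog '[[1,2.5,0.5,0,0,0,3.5],[2.2,4.8,1,0,0,0,3.5],[2.8,6.1,1,0,0,0,3.5],[2.8,6.1,1,0,0,0,3.5],[2.8,6.1,1,0,0,0,3.5]]' >/dev/null; python3 go.py .3933 .2201 .20
python3 - <<'E'
from h import *
s=manip.snapshot('scene');cv2.imwrite('pics/g2.png',cv2.resize(s['color'][140:420,380:620],None,fx=2,fy=2))
E
```

```text
[-0.09  0.03  8.82] [-0.001 -0.001 -0.006] [0.3925 0.2196 0.2882] 7.0 w 38.7 F [ 0.1 -0.3 -5. ] 41.9 q6 0.02
```

View pics/g2.png

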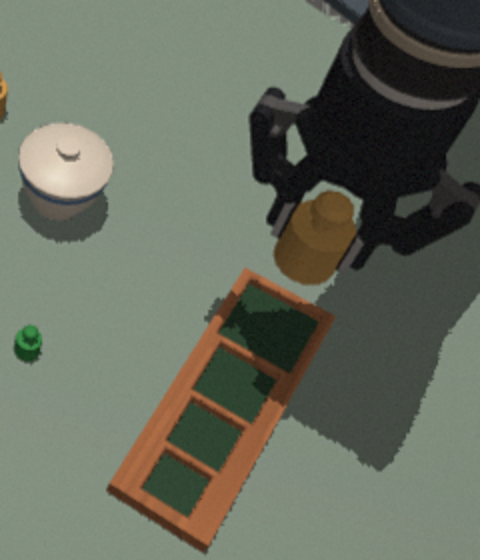

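Weight_500 hangs upright between the pads above the large pocket. Lowering it.

```bash
python3 -m jog '[[-0.1,0,3,0,0,0,3.5],[-0.1,0,6,0,0,0,3.5],[-0.1,0,8,0,0,0,3.5],[-0.1,0,8.5,0,0,0,3.5],[-0.1,0,8.8,0,0,0,3.5],[-0.1,0,9,0,0,0,3.5],[-0.1,0,9,0,0,0,3.5]]'; python3 -m jog '[[0,0,0.15,0,0,0,3.5],[0,0,0.3,0,0,0,3.5],[0,0,0.3,0,0,0,3.5]]'
```

```text
t: 7.8
ee_pos: [0.3942, 0.2203, 0.2002]
orientation: [-0.534, 3.093, 0.001]
contact_force: [-0.5, 0.4, -5.1]
grip_width: 0.0388
finger_force: 41.8
t: 8.1
ee_pos: [0.3938, 0.2204, 0.1971]
orientation: [-0.535, 3.094, 0.0]
contact_force: [-0.6, -0.6, -1.0]
grip_width: 0.0388
finger_force: 42.3
```

```bash
python3 -m jog '[[0,0,0.1,0,0,0,3.5],[0,0,0.1,0,0,0,4],[0,0,0.1,0,0,0,4.5],[0,0,0.1,0,0,0,5],[0,0,0.1,0,0,0,5.2],[0,0,0.1,0,0,0,5.2]]'; python3 -m jog '[[0,0,-3,0,0,0,5.2],[0,0,-6,0,0,0,5.2],[0,0,-9.5,0,0,0,5.2],[0,0,-9.5,0,0,0,4.5]]' >/dev/null; python3 go.py .4311 -.063 .29
```

```text
t: 8.7
ee_pos: [0.3933, 0.2202, 0.1949]
orientation: [0.535, -3.096, 0.0]
contact_force: [-0.1, 0.2, 0.7]
grip_width: 0.0519
finger_force: 0.0
[  6.16 -27.95   0.49] [ 0.     0.01  -0.006] [0.3952 0.2209 0.2956] 9.1 w 44.8 F [-0.4  0.1  0.3] 0.0 q6 0.02
```

```bash
python3 -m jog '[[0.8,-3.5,0,0,0,0,4.5],[1.8,-8,0,0,0,0,4.5],[2.8,-12.5,0,0,0,0,4.5],[3.8,-17,0,0,0,0,4.5],[4.8,-21.5,0.5,0,0,0,4.5],[5.6,-25.5,0.5,0,0,0,4.5],[6.2,-28,0.5,0,0,0,4.5],[6.2,-28,0.5,0,0,0,4.5]]' >/dev/null; python3 -m jog '[[0,0,0,0,0,0,4.5],[0,0,0,0,0,0,4.5]]' >/dev/null;python3 go.py .4311 -.063 .19
```

```text
[-0.26 -0.04  9.45] [ 0.001 -0.001 -0.005] [ 0.4286 -0.0636  0.2845] 10.1 w 44.9 F [-0.2  0.2  0.1] 0.0 q6 -0.65
```

```bash
python3 -m jog '[[-0.1,0,2.5,0,0,0,4.5],[-0.1,0,5,0,0,0,4.5],[-0.1,0,7.5,0,0,0,4.5],[-0.1,0,9,0,0,0,4.5],[-0.1,0,9.6,0,0,0,4.5],[-0.1,0,9.6,0,0,0,4.5]]' ;  python3 -m jog '[[0,0,0,0,0,0,4],[0,0,0,0,0,0,3.5],[0,0,0,0,0,0,3],[0,0,0,0,0,0,2.4],[0,0,0,0,0,0,2.4],[0,0,0,0,0,0,2.4]]' 35; python3 -m jog '[[0,0,-1,0,0,0,2.4],[0,0,-4,0,0,0,2.4],[0,0,-7,0,0,0,2.4],[0,0,-10,0,0,0,2.4],[0,0,-10,0,0,0,2.4]]'; python3 - <<'E'
from h import *
s=manip.snapshot('scene');cv2.imwrite('pics/g3.png',cv2.resize(s['color'][90:390,270:600],None,fx=2,fy=2))
E
python3 go.py .4464 .2394 .29
```

```text
t: 10.7
ee_pos: [0.4292, -0.0629, 0.1881]
orientation: [0.538, -3.093, -0.002]
contact_force: [1.1, 0.2, 0.4]
grip_width: 0.0451
finger_force: 0.0
t: 11.3
ee_pos: [0.4304, -0.064, 0.1903]
orientation: [-0.535, 3.093, 0.0]
contact_force: [-0.8, 2.0, 6.7]
grip_width: 0.0273
finger_force: 34.4
t: 11.8
ee_pos: [0.4314, -0.0648, 0.2938]
orientation: [-0.533, 3.088, -0.007]
contact_force: [0.4, -0.4, -1.5]
grip_width: 0.0272
finger_force: 34.9
[-11.67  28.11   0.07] [-0.004  0.004 -0.006] [ 0.4307 -0.0646  0.2913] 11.8 w 27.4 F [-0.5  0.7 -2.5] 34.9 q6 -0.64
```

View pics/g3.png

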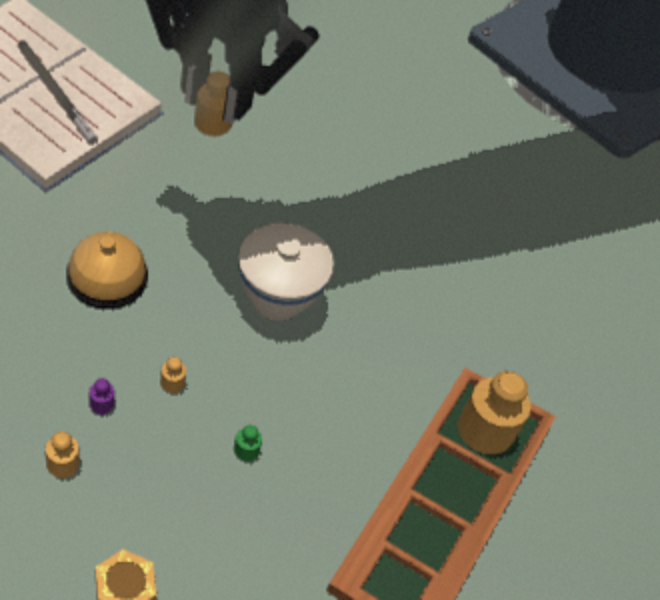

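Weight_500 stands in its pocket, and weight_200 is held with its bottom about 10 cm up. Carrying on to pocket 2.

```bash
python3 -m jog '[[-1,2.5,0,0,0,0,2.4],[-2.8,6.5,0,0,0,0,2.4],[-4.6,11,0,0,0,0,2.4],[-6.4,15.5,0,0,0,0,2.4],[-8.2,20,0,0,0,0,2.4],[-10,24,0,0,0,0,2.4],[-11.2,27,0,0,0,0,2.4],[-11.7,28.1,0,0,0,0,2.4]]' >/dev/null; python3 -m jog '[[0,0,1,0,0,0,2.4],[0,0,2,0,0,0,2.4],[0,0,2,0,0,0,2.4]]' >/dev/null;python3 go.py .4464 .2394 .20
```

```text
[-0.25  0.07  6.56] [-0.001 -0.006 -0.008] [0.4446 0.2381 0.2657] 12.9 w 27.5 F [-0.5 -0.3 -1.4] 35.0 q6 0.02
```

```bash
python3 -m jog '[[-0.2,0,2,0,0,0,2.4],[-0.2,0,4.5,0,0,0,2.4],[-0.2,0,6,0,0,0,2.4],[-0.2,0,6.3,0,0,0,2.4],[-0.2,0,6.5,0,0,0,2.4],[-0.2,0,6.5,0,0,0,2.4]]'; python3 -m jog '[[0,0,0.15,0,0,0,2.4],[0,0,0.3,0,0,0,2.4],[0,0,0.3,0,0,0,2.4],[0,0,0.3,0,0,0,2.4]]'
```

```text
t: 13.55
ee_pos: [0.448, 0.2401, 0.2047]
orientation: [-0.533, 3.095, 0.0]
contact_force: [0.3, -1.0, -2.4]
grip_width: 0.0274
finger_force: 35.0
t: 13.95
ee_pos: [0.4477, 0.2407, 0.2012]
orientation: [-0.535, 3.095, 0.0]
contact_force: [0.4, -0.1, -2.5]
grip_width: 0.0274
finger_force: 35.0
```

```bash
python3 -m jog '[[0,0,0.1,0,0,0,2.4],[0,0,0.2,0,0,0,2.4],[0,0,0.3,0,0,0,2.4],[0,0,0.4,0,0,0,2.4],[0,0,0.4,0,0,0,2.4]]'; python3 -m jog '[[0,0,0.1,0,0,0,2.4],[0,0,0.15,0,0,0,2.4],[0,0,0.15,0,0,0,2.4]]'
```

```text
t: 14.45
ee_pos: [0.4474, 0.2405, 0.1967]
orientation: [0.535, -3.095, 0.0]
contact_force: [-0.1, 0.2, -2.5]
grip_width: 0.0268
finger_force: 35.0
t: 14.75
ee_pos: [0.4476, 0.2406, 0.1964]
orientation: [-0.535, 3.095, 0.0]
contact_force: [-3.5, -0.1, 5.2]
grip_width: 0.0273
finger_force: 35.6
```

```bash
python3 -m jog '[[0,0,-0.05,0,0,0,2.6],[0,0,-0.05,0,0,0,3],[0,0,-0.05,0,0,0,3.5],[0,0,-0.05,0,0,0,4],[0,0,-0.05,0,0,0,4]]'; python3 -m jog '[[0,0,-3,0,0,0,4],[0,0,-6,0,0,0,4],[0,0,-9.5,0,0,0,4],[0,0,-9.5,0,0,0,4]]' >/dev/null; python3 go.py .6612 .0665 .29
```

```text
t: 15.25
ee_pos: [0.4477, 0.2406, 0.1958]
orientation: [-0.535, 3.096, 0.0]
contact_force: [0.3, 0.9, 0.4]
grip_width: 0.0399
finger_force: 0.0
[-14.06 -23.58   0.85] [ 0.     0.011 -0.006] [0.4496 0.2414 0.297 ] 15.7 w 39.7 F [ 1.   0.1 -0.2] 0.0 q6 0.02
```

```bash
python3 -m jog '[[-2,-3,0,0,0,0,4],[-4.3,-7,0,0,0,0,4],[-6.6,-11,0,0,0,0,4],[-8.9,-15,0,0,0,0,4],[-11.2,-19,0.4,0,0,0,4],[-13,-22,0.8,0,0,0,4],[-14.1,-23.6,0.8,0,0,0,4],[-14.1,-23.6,0.8,0,0,0,4]]' >/dev/null; python3 -m jog '[[0,0,0,0,0,0,4],[0,0,0,0,0,0,4]]' >/dev/null;python3 go.py .6612 .0665 .19
```

```text
[-0.23 -0.08  9.27] [ 0.001 -0.001 -0.005] [0.6589 0.0665 0.2827] 16.6 w 39.9 F [ 0.2 -0.1  0.4] 0.0 q6 -0.34
```

```bash
python3 -m jog '[[-0.1,0,2.5,0,0,0,4],[-0.1,0,5,0,0,0,4],[-0.1,0,7.5,0,0,0,4],[-0.1,0,8.8,0,0,0,4],[-0.1,0,9.3,0,0,0,4],[-0.1,0,9.3,0,0,0,4]]' ;  python3 -m jog '[[0,0,0,0,0,0,3.4],[0,0,0,0,0,0,2.8],[0,0,0,0,0,0,2.2],[0,0,0,0,0,0,1.8],[0,0,0,0,0,0,1.8],[0,0,0,0,0,0,1.8]]' 30; python3 -m jog '[[0,0,-1,0,0,0,1.8],[0,0,-4,0,0,0,1.8],[0,0,-7,0,0,0,1.8],[0,0,-10,0,0,0,1.8],[0,0,-10,0,0,0,1.8]]'; python3 - <<'E'
from h import *
s=manip.snapshot('scene');cv2.imwrite('pics/g4.png',cv2.resize(s['color'][130:430,200:570],None,fx=2,fy=2))
E
python3 go.py .4915 .2558 .29
```

```text
t: 17.25
ee_pos: [0.66, 0.0665, 0.1898]
orientation: [0.536, -3.095, -0.0]
contact_force: [0.7, 0.3, 0.2]
grip_width: 0.0399
finger_force: 0.0
t: 17.85
ee_pos: [0.6613, 0.066, 0.192]
orientation: [-0.534, 3.093, -0.0]
contact_force: [-1.0, 0.2, 4.8]
grip_width: 0.0204
finger_force: 29.3
t: 18.35
ee_pos: [0.6621, 0.0658, 0.2962]
orientation: [-0.533, 3.086, -0.003]
contact_force: [1.6, -0.4, 0.4]
grip_width: 0.0206
finger_force: 29.5
[ 9.65 23.61  0.22] [-0.002  0.006 -0.006] [0.6615 0.0658 0.2933] 18.4 w 20.5 F [ 0.3  0.1 -2.1] 29.4 q6 -0.34
```

View pics/g4.png

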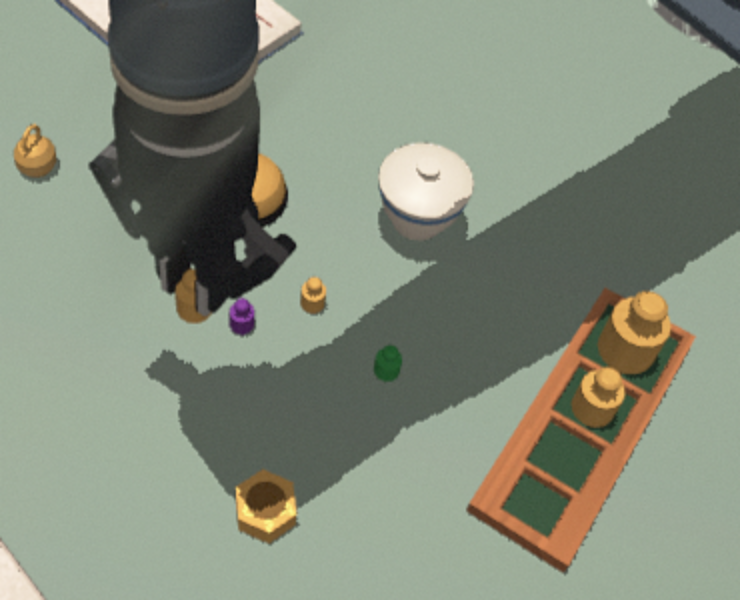

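Weights 500 and 200 stand well in their pockets, and weight_100 is held. On to pocket 3.

```bash
python3 -m jog '[[1,2.5,0,0,0,0,1.8],[2.6,6.5,0,0,0,0,1.8],[4.2,10.5,0,0,0,0,1.8],[5.8,14.5,0,0,0,0,1.8],[7.4,18.5,0,0,0,0,1.8],[8.8,21.8,0,0,0,0,1.8],[9.5,23.6,0,0,0,0,1.8],[9.5,23.6,0,0,0,0,1.8]]' >/dev/null; python3 -m jog '[[0,0,1,0,0,0,1.8],[0,0,3,0,0,0,1.8],[0,0,3,0,0,0,1.8]]' >/dev/null;python3 go.py .4915 .2558 .20
```

```text
[-0.13  0.08  5.53] [-0.001 -0.008 -0.007] [0.491  0.2548 0.2553] 19.5 w 20.0 F [-1.4 -1.7 -1.7] 29.5 q6 0.02
```

```bash
python3 -m jog '[[0,0,2,0,0,0,1.8],[0,0,4,0,0,0,1.8],[0,0,5,0,0,0,1.8],[0,0,5.3,0,0,0,1.8],[0,0,5.5,0,0,0,1.8],[0,0,5.5,0,0,0,1.8]]'; python3 -m jog '[[0,0,0.15,0,0,0,1.8],[0,0,0.3,0,0,0,1.8],[0,0,0.3,0,0,0,1.8],[0,0,0.3,0,0,0,1.8]]'
```

```text
t: 20.1
ee_pos: [0.4924, 0.2563, 0.2057]
orientation: [-0.534, 3.095, 0.0]
contact_force: [-0.4, -0.0, -0.6]
grip_width: 0.0204
finger_force: 29.5
t: 20.5
ee_pos: [0.4919, 0.2564, 0.2022]
orientation: [-0.535, 3.095, 0.0]
contact_force: [-0.3, -0.3, -0.8]
grip_width: 0.0207
finger_force: 29.5
```

```bash
python3 -m jog '[[0,0,0.1,0,0,0,1.8],[0,0,0.2,0,0,0,1.8],[0,0,0.3,0,0,0,1.8],[0,0,0.4,0,0,0,1.8],[0,0,0.4,0,0,0,1.8]]'; python3 -m jog '[[0,0,0.1,0,0,0,1.8],[0,0,0.15,0,0,0,1.8],[0,0,0.15,0,0,0,1.8]]'
```

```text
t: 21.0
ee_pos: [0.4919, 0.2564, 0.1981]
orientation: [0.535, -3.096, 0.0]
contact_force: [-0.9, -0.4, 0.1]
grip_width: 0.0205
finger_force: 29.6
t: 21.3
ee_pos: [0.4919, 0.2564, 0.198]
orientation: [-0.535, 3.095, 0.0]
contact_force: [-2.7, -0.6, 6.6]
grip_width: 0.0206
finger_force: 30.2
```

Contact with the floor; releasing.

```bash
python3 -m jog '[[0,0,-0.05,0,0,0,2],[0,0,-0.05,0,0,0,2.4],[0,0,-0.05,0,0,0,2.9],[0,0,-0.05,0,0,0,3.5],[0,0,-0.05,0,0,0,3.5]]'; python3 -m jog '[[0,0,-3,0,0,0,3.5],[0,0,-6,0,0,0,3.5],[0,0,-9.5,0,0,0,3.5],[0,0,-9.5,0,0,0,3.5]]' >/dev/null; python3 go.py .5566 .0575 .29
```

```text
t: 21.8
ee_pos: [0.4918, 0.2563, 0.1967]
orientation: [0.535, -3.095, 0.0]
contact_force: [-0.1, 0.4, -0.9]
grip_width: 0.0354
finger_force: 0.0
[  0.79 -20.91   0.81] [ 0.     0.011 -0.006] [0.4938 0.2571 0.2982] 22.2 w 34.8 F [1.7 0.4 0.8] 0.0 q6 0.02
```

```bash
python3 -m jog '[[0.1,-3,0,0,0,0,3.5],[0.3,-7,0,0,0,0,3.5],[0.4,-11,0,0,0,0,3.5],[0.6,-15,0,0,0,0,3.5],[0.7,-18.5,0.5,0,0,0,3.5],[0.8,-20.5,1,0,0,0,3.5],[0.8,-20.9,1,0,0,0,3.5],[0.8,-20.9,1,0,0,0,3.5]]' >/dev/null; python3 -m jog '[[0,0,0,0,0,0,3.5],[0,0,0,0,0,0,3.5]]' >/dev/null;python3 go.py .5566 .0575 .183
python3 - <<'E'
from h import *
D=.019;S=[manip.snapshot('scene')];w=[window(S[0],weight_parts((.5566,.0575,0),D),6)]
p,c=fit(S,lambda q:weight_parts((q[0],q[1],0),D),(.5566,.0575),'brass',w,(.004,.004));print(p,c)
im=S[0]['color'];cv2.imwrite('pics/g5.png',cv2.resize(im[170:330,270:450],None,fx=4,fy=3.7))
E
```

```text
[-0.2  -0.12  9.92] [ 0.     0.    -0.004] [0.5543 0.058  0.2822] 23.2 w 35.0 F [ 0.4  0.2 -0.1] 0.0 q6 -0.36
[0.55384403 0.05554129] 0.10058359079986269
```

View pics/g5.png

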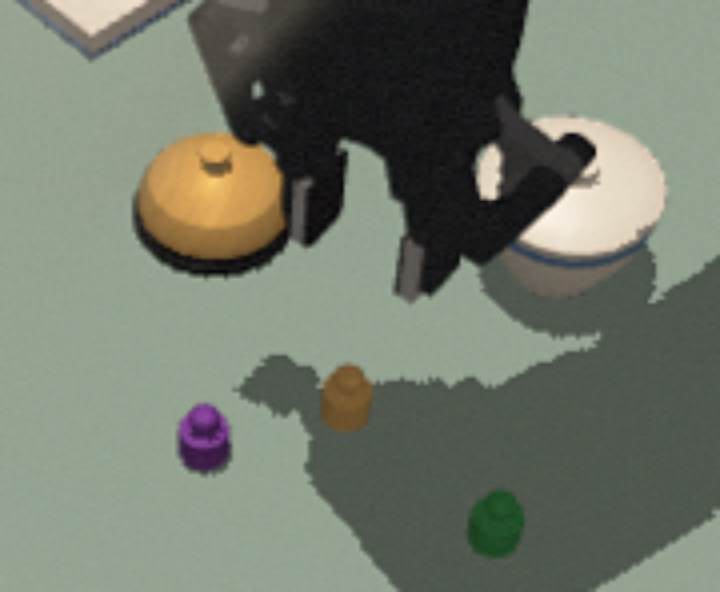

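Weight_50 at crop (347,400) is upright and free, with the fingers above it. Descending.

```bash
python3 -m jog '[[0,-0.1,2.5,0,0,0,3.5],[0,-0.1,5,0,0,0,3.5],[0,-0.1,7.5,0,0,0,3.5],[0,-0.1,9.4,0,0,0,3.5],[0,-0.1,9.9,0,0,0,3.5],[0,-0.1,9.9,0,0,0,3.5]]' ;  python3 -m jog '[[0,0,0,0,0,0,3],[0,0,0,0,0,0,2.5],[0,0,0,0,0,0,2],[0,0,0,0,0,0,1.4],[0,0,0,0,0,0,1.3],[0,0,0,0,0,0,1.3]]' 25; python3 -m jog '[[0,0,-1,0,0,0,1.3],[0,0,-4,0,0,0,1.3],[0,0,-7,0,0,0,1.3],[0,0,-10,0,0,0,1.3],[0,0,-10,0,0,0,1.3]]'; python3 go.py .5315 .2703 .29
```

```text
t: 23.85
ee_pos: [0.5542, 0.0565, 0.1823]
orientation: [0.536, -3.094, -0.001]
contact_force: [-0.2, 0.5, 0.5]
grip_width: 0.0346
finger_force: 0.0
t: 24.45
ee_pos: [0.5555, 0.0559, 0.1844]
orientation: [-0.535, 3.093, -0.0]
contact_force: [-1.2, 0.6, 5.7]
grip_width: 0.0161
finger_force: 24.5
t: 24.95
ee_pos: [0.5565, 0.0557, 0.2885]
orientation: [-0.533, 3.087, -0.003]
contact_force: [1.0, -0.1, -0.4]
grip_width: 0.0161
finger_force: 24.4
[-4.84 21.06 -0.18] [-0.004  0.009 -0.006] [0.5565 0.0557 0.2885] 24.9 w 16.1 F [ 1.  -0.1 -0.4] 24.4 q6 -0.36
```

```bash
python3 -m jog '[[-0.5,2.5,0,0,0,0,1.3],[-1.4,6.5,0,0,0,0,1.3],[-2.3,10.5,0,0,0,0,1.3],[-3.2,14.5,0,0,0,0,1.3],[-4,18,0,0,0,0,1.3],[-4.6,20.3,0,0,0,0,1.3],[-4.9,21.1,0,0,0,0,1.3],[-4.9,21.1,0,0,0,0,1.3]]' >/dev/null; python3 -m jog '[[0,0,1,0,0,0,1.3],[0,0,3,0,0,0,1.3],[0,0,3,0,0,0,1.3]]' >/dev/null;python3 go.py .5315 .2703 .195
python3 - <<'E'
from h import *
s=manip.snapshot('scene');cv2.imwrite('pics/g6.png',cv2.resize(s['color'][220:420,380:580],None,fx=3,fy=3))
E
```

```text
[-0.31  0.05  5.39] [-0.001 -0.007 -0.008] [0.5291 0.2689 0.2489] 26.1 w 15.8 F [-0.1 -0.4 -1.3] 24.5 q6 0.02
```

View pics/g6.png

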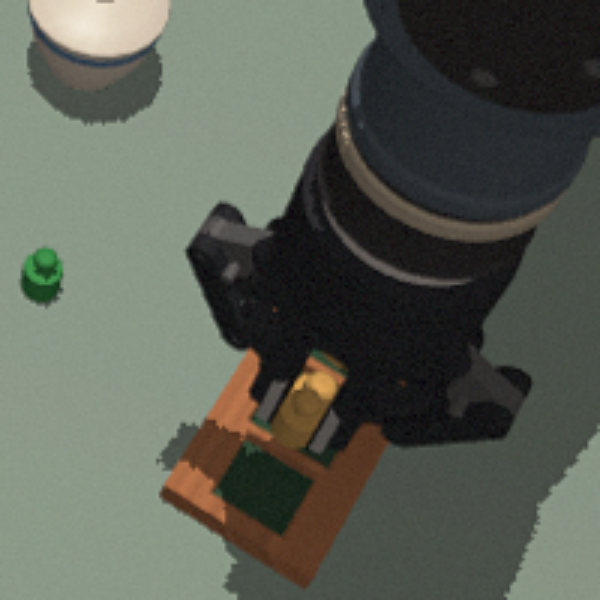

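Weight_50 is held upright above pocket 4. Lowering.

```bash
python3 -m jog '[[-0.1,0,2,0,0,0,1.3],[-0.1,0,4,0,0,0,1.3],[-0.1,0,5,0,0,0,1.3],[-0.1,0,5.4,0,0,0,1.3],[-0.1,0,5.6,0,0,0,1.3],[-0.1,0,5.6,0,0,0,1.3],[-0.1,0,5.6,0,0,0,1.3]]'; python3 -m jog '[[0,0,0.15,0,0,0,1.3],[0,0,0.3,0,0,0,1.3],[0,0,0.3,0,0,0,1.3],[0,0,0.3,0,0,0,1.3]]'
```

```text
t: 26.8
ee_pos: [0.5316, 0.2716, 0.1982]
orientation: [-0.535, 3.094, 0.001]
contact_force: [-0.4, 0.6, -0.2]
grip_width: 0.0157
finger_force: 24.5
t: 27.2
ee_pos: [0.5311, 0.2714, 0.194]
orientation: [0.535, -3.096, -0.0]
contact_force: [0.0, 0.1, -0.3]
grip_width: 0.016
finger_force: 24.5
```

```bash
python3 -m jog '[[0,0,0.1,0,0,0,1.3],[0,0,0.2,0,0,0,1.3],[0,0,0.3,0,0,0,1.3],[0,0,0.3,0,0,0,1.3]]'; python3 -m jog '[[0,0,0.1,0,0,0,1.3],[0,0,0.1,0,0,0,1.3],[0,0,0.1,0,0,0,1.3]]'
```

```text
t: 27.6
ee_pos: [0.531, 0.2713, 0.1907]
orientation: [0.535, -3.095, 0.0]
contact_force: [-0.4, -0.5, -0.6]
grip_width: 0.0161
finger_force: 24.5
t: 27.9
ee_pos: [0.5311, 0.2714, 0.1905]
orientation: [-0.535, 3.096, 0.0]
contact_force: [-1.8, -1.0, 3.4]
grip_width: 0.0161
finger_force: 24.8
```

Contact; release, back off, and check.

```bash
python3 -m jog '[[0,0,-0.05,0,0,0,1.6],[0,0,-0.05,0,0,0,2],[0,0,-0.05,0,0,0,2.5],[0,0,-0.05,0,0,0,3],[0,0,-0.05,0,0,0,3]]'; python3 -m jog '[[0,0,-3,0,0,0,3],[0,0,-6,0,0,0,3],[0,0,-9.5,0,0,0,3],[0,-4,-12,0,0,0,3],[0,-8,-13,0,0,0,3],[3,-12,-13,0,0,0,3],[6,-16,-13,0,0,0,3],[6,-20,-13,0,0,0,3]]' >/dev/null;  python3 -m jog '[[2,-4,0,0,0,0,3],[4,-8,0,0,0,0,3],[4,-12,0,0,0,0,3],[4,-16,0,0,0,0,3],[4,-20,0,0,0,0,3],[4,-22,0,0,0,0,3]]'
python3 - <<'E'
from h import *
S=[manip.snapshot(c) for c in("top","scene")]
B=(.4591,.244,.348);c,s_=np.cos(B[2]),np.sin(B[2])
for D,a in((.041,-.07),(.03,-.0135),(.024,.0345),(.019,.077)):
    x,y=B[0]+c*a,B[1]+s_*a; f=lambda p:weight_parts(p,D); w=[window(s,f((x,y,.006)),1) for s in S]
    p,e=fit(S,f,(x,y,.006),'brass',w,(.004,.004,.004)); d=p[:2]-B[:2]; print(D,'block frame off mm',np.round(1000*np.array([c*d[0]+s_*d[1]-a,-s_*d[0]+c*d[1],p[2]]),1),round(e,2))
cv2.imwrite('pics/end.png',np.hstack([cv2.resize(S[0]['color'][220:390,120:330],(400,324)),cv2.resize(S[1]['color'][180:420,280:580],(400,320)) if 0 else cv2.resize(S[1]['color'][180:423,260:560],(400,324))]))
for n in("hex_weight","poise","bell","teacup"):
    r=manip.place_of(n,"top"); print(n,[np.round(onz(S[0],q['at'][::-1],0)[:2],3) for q in r[:1]])
E
```

```text
t: 28.4
ee_pos: [0.5311, 0.2714, 0.1903]
orientation: [0.535, -3.096, 0.0]
contact_force: [0.0, -0.5, -0.1]
grip_width: 0.0299
finger_force: 0.0
t: 29.8
ee_pos: [0.5783, -0.161, 0.3202]
orientation: [-0.53, 3.096, -0.002]
contact_force: [0.7, 0.7, -0.0]
grip_width: 0.0297
finger_force: 0.0
0.041 block frame off mm [ 1.9 -0.2 12.2] 0.35
0.03 block frame off mm [ 2.6  0.2 13.2] 0.35
0.024 block frame off mm [ 1.9  0.  14.2] 0.39
0.019 block frame off mm [ 0.7  0.7 12.1] 0.38
hex_weight [array([0.678, 0.164])]
poise [array([ 0.659, -0.181])]
bell [array([ 0.54, -0.05])]
teacup [array([ 0.546, -0.056])]
```

View pics/end.png

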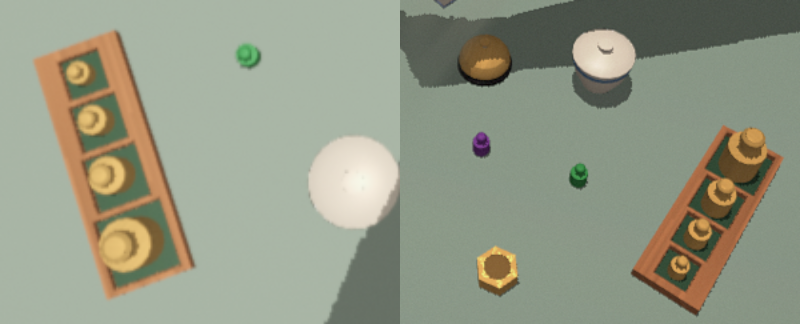

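All four weights stand upright in their own pockets, within about 3 mm of centre. The fitted heights read about 12 mm, which is the 6 mm floor plus the same roughly 5 mm bias the fits showed on the counter. The look-alikes have not moved, so I'm handing in.

```bash
python3 -c "
from plant import manip
print(manip.close_job())"
```

```text
the job is handed in; nothing more can be done
None
```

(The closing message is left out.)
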